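# Turn a warming plate's dial down to its green setting

### The arm

A 6-joint arm with a two-finger parallel gripper is mounted at the origin on a cart in front of the work surface, level with it; the furniture and walls round the work are solid. World frame = base frame: x ahead of the robot, y to its left, z up, the work surface at z = 0. Lengths are in m, angles in rad, forces in N, time in s.
With the tool pointing down it reaches from about 0.275 to 0.825 m from the base axis. Payload 4.9 kg.
Tool frame: the origin (TCP) lies at the very end of the fingers, on their centre line; the grasp point (between the pads) lies r.grip_point_offset behind it (r.grip_point_offset is the distance from the TCP to the grasp point, in m); z points along the fingers, y is the line along which they close (so a half turn about z gives the same grasp; the last joint's range is limited). The gripper opens to 85 mm and grips with 20 to 120 N. Pads are 22 mm wide; open, the fingers measure 114 mm over their backs; the gripper's body (76 mm by 85 mm) begins 54 mm behind the grasp point. The pads swing forward as they close: fully open they stand 13 mm farther back than shut.
Start: joints at [1.048, 0.326, -0.193, 1.052, 0, 1.437], TCP at [0.208, 0.509, 0.231] pointing down, gripper open.
Joint ranges: [-2.65, 2.65], [-0.97, 1.79], [-1.3, 1.35], [-1.93, 2.1], [-1.47, 1.37], [-3.14, 3.14]. Speed limits (rad/s): [2.57, 2.57, 3.14, 3.14, 3.14, 3.14].

### API

Orientations are given as a unit quaternion [w, x, y, z].
In Python, from station import r, grab_frame, job_done gives the robot as it stands. The module is installed in compiled form; this text tells all that it offers.
- The arm moves only by the tool apply_moves, never from a script. Its argument "moves" is a list of rows, each an object with "delta_pos": the shift along the tool's x, y, z in cm, a list of three; "delta_rot": the turn, a rotation vector about the tool's x, y, z in rad, a list of three; "grip": the opening, from 0 (shut) to 1 (fully open). A call has 1 to 5 rows; each row shifts and turns the commanded pose from where the row before left it, along the tool's axes as they then stand; what a row does not reach is not made up. A row lasts 1/10 s, in which the tool goes at most 50 mm and 8.59 degrees, less where a joint would pass 70% of its speed; a pose out of reach is approached as far as the arm can. A call is refused whole if a number of a shift passes 5 or a number of a turn 0.15, either way. A call with a gripper value outside its range is refused whole. The fingers move at their own pace and stop on an object; "newtons" is the grip in N (left out, the last holds). Time passes only in rows, so rows that do not move let the fingers close. It gives the time, the measured TCP pose, the force, the opening and the grip force at its end, in the units of the state.
- r.observe(): the state, without advancing time (a new reading comes with each control period).
- grab_frame(name): name is "scene" or "top" or "wrist"; returns a dict with "color" (480x640x3 uint8, blue, green, red), "camera_matrix" (3x3 intrinsics, pixels), "R" (3x3) and "t" (3): a world point X has camera coordinates R X + t; the wrist camera has in their place "T_tool_cam" (4x4, takes a point from camera to tool coordinates, whose origin is the TCP and whose axes are the flange's). Camera axes: x right, y down, z forward; pixel columns grow to the right and rows downward; lengths in m; the calibration is good to about 2 mm. A picture is of the moment at which its call begins: read the wrist's pose just before it. There is no depth.
- job_done(): hands the job in; it is judged then, once.
The state is a dict: "clock": time; "joint_pos": joint angles; "joint_velocities": joint speeds; "joint_efforts": joint torques, N m; "eef_pos": TCP position; "tool_rot": TCP orientation; "wrist_force": force on the tool from outside, world axes, zero at the start; "torque": the same for the moment, N m; "opening": opening from 0.0 (shut) to 1.0 (fully open); "grip_force": force on a finger pad.
Only numpy, scipy, OpenCV 4.12 (cv2) and the standard library are available. Lean on these libraries where they do the work, as an engineer would, in place of code of your own. Each camera call takes 0.05 s, during which the arm holds its last target. There are 200 camera calls.

### The job

The little electric warming plate under the steel cup is set too hot. With a fingertip resting on its big knurled dial, turn the dial anticlockwise, click by click, until the red pointer clicks in at the green dot, without going past it, then let go. Touch the dial lightly, and do not grasp, lift or shift the plate, the cup or the things around it.

Things in the scene. Friction and masses are not known exactly. Their poses are not given: they have to be found in the camera images.
- warmer: white electric warming plate, a loose box 270 (x) x 220 (y) x 45 mm high, about 3 kg on rubber feet; origin at the centre of its underside, z up, -x is its front (the dial side, towards the robot), yaw up to 0.35 rad. On its top: a round dark steel hotplate (120 mm across, its top 47 mm above the worktop) centred 67 mm behind the middle (+x), and the dial centred 75 mm in front of it (-x)
- dial_top (a point): centre of the dial's flat top face, on its vertical turning axis, 57 mm above the worktop. The dial is a black disc 104 mm across that stands 12 mm proud of the housing, knurled round its rim and ribbed on its top from 34 to 48 mm from the axis (flat for contact), with a smooth aluminium disc 60 mm across in the middle; it turns only about this axis and does not move down when pressed
- pointer_tip (a point): outer end of the red pointer line on the dial's top, 50 mm from the dial's axis; turns with the dial
- green_mark (a point): the green dot, 11 mm across, 64.5 mm from the dial's axis, 53 mm above the worktop: the wanted setting. Six such dots lie 30 degrees apart on a raised black arc (57 to 72 mm from the axis, its top 4 mm lower than the dial's) that surrounds the far half of the dial; in clockwise order from above: white (off), blue, green, yellow, orange, red
- heat_dial (a joint): angle of the dial, rad, grows clockwise seen from above; detents every 0.5236 rad: 0 at the white dot, 0.5236 blue, 1.0472 green, 1.5708 yellow, 2.0944 orange, 2.618 red (end stop just beyond each end). It starts one to three clicks above green. A turning moment of about 0.05 N m takes it over a click; past halfway it snaps into the next detent by itself
- steel_cup: empty steel cup, 70 mm across, 62 mm high, mouth up, loose on the hotplate; origin at the centre of its underside, about 47 mm above the worktop
- salt_shaker: salt shaker with a grey cap, 44 mm across, 90 mm high, standing loose left of the warming plate; origin at the centre of its underside
- spice_jar: spice jar with a yellow cap, 42 mm across, 96 mm high, standing loose right of the warming plate; origin at the centre of its underside
- lemon: yellow lemon, 72 x 57 x 58 mm, loose at the front left of the worktop; origin under its middle
- tin: red food tin, 75 mm across, 58 mm high, loose at the right of the worktop; origin at the centre of its underside
Mind the look-alikes: they are no part of the job. What is shaped like the steel_cup but blue or pink is not meant.

How it is judged:
On the way, in this order (a step that is already met when the one before it is completed fails the run):
1. a fingertip touches the dial while it is still set too hot (contact force between the fingers and warmer above 0.5 N and value of joint heat_dial above 1.3 rad), for 0.05 s.
2. the dial has clicked in at the green dot (value of joint heat_dial between 0.947 and 1.147 rad), for 0.2 s.
At the end, for the whole second after the job is handed in: The dial rests in the green detent (within 0.1 rad of 1.0472), the warming plate stands within 20 mm of where it was, the cup is upright on the hotplate within 30 mm of where it was, and the shaker, jar, lemon and tin are within 30 mm of where they were (all of step 2 and velocity of joint heat_dial between -0.1 and 0.1 rad/s and distance of warmer from where it was at the start of the episode below 0.02 m and angle between warmer's own z axis and vertical below 0.05 rad and angle between steel_cup's own z axis and vertical below 0.1 rad and z of steel_cup in the frame of warmer between 0.042 and 0.053 m and distance of each of steel_cup, salt_shaker, spice_jar, lemon, tin from where it was at the start of the episode below 0.03 m); the robot touches nothing.
It fails at once if the dial is turned past the green dot towards the next lower click (value of joint heat_dial below 0.785 rad).
It fails at once if the dial or plate is pressed hard (over 40 N) (contact force between the fingers and warmer above 40 N).
It fails at once if the warming plate is lifted, tipped or shoved more than 20 mm (height (world z) of warmer above 0.008 m or distance of warmer from where it was at the start of the episode above 0.02 m or angle between warmer's own z axis and vertical above 0.08 rad).
It fails at once if the steel cup is lifted, tipped or shifted (distance of steel_cup from where it was at the start of the episode above 0.03 m or angle between steel_cup's own z axis and vertical above 0.3 rad).
It fails at once if the salt shaker, spice jar, lemon or tin is moved more than 30 mm (distance of any of salt_shaker, spice_jar, lemon, tin from where it was at the start of the episode above 0.03 m).
It also fails if it takes over 56 s, if anything falls off the work surface, if the arm or the gripper's body presses on something with over 40 N, if the wrist force passes 120 N, or if a joint passes its speed limit or range.

## Working session

There is one attempt and no reset: what is moved stays moved. The work goes in short steps, Python scripts to look and compute and a tool call to move; the robot and the scene stay as the last step left them, time stands still between calls to the robot, and variables do not carry over. Pictures are saved under pics/ and viewed, at most 10 in all, crops included, and the job is handed in when it is done.

Besides the shell and the picture viewer there is one more tool, called after "Request:" by a JSON object that holds its "method" and its "body", one argument or row to a line. apply_moves: Moves the arm, as the interface text tells. Its arguments: {"type":"object","properties":{"moves":{"type":"array"},"newtons":{"type":"number"}},"required":["moves"]}

```bash
mkdir -p pics
python3 - <<'E'
from station import r, grab_frame
import cv2
print(r.observe(), r.grip_point_offset)
for n in ("top","scene"):
    f=grab_frame(n); cv2.imwrite(f"pics/{n}1.png",f["color"]); print(n,f["camera_matrix"].tolist(),f["R"].tolist(),f["t"].tolist())
E
```

```text
{'clock': 0.0, 'joint_pos': array([ 1.04780615e+00,  3.26973972e-01, -1.93586757e-01,  1.05196373e+00,
       -1.64976585e-05,  1.43660567e+00]), 'joint_velocities': array([ 0.0004514 , -0.00097427,  0.00080209, -0.00083921, -0.00154768,
       -0.00094243]), 'joint_efforts': array([ 1.30285694e-03, -4.43395400e+01,  2.62444299e+01,  1.52886490e-02,
        2.18022265e-04,  1.98888483e-05]), 'eef_pos': array([0.20819439, 0.50845595, 0.23048434]), 'tool_rot': array([-2.71035340e-04,  1.93177560e-01,  9.81163434e-01, -8.20501231e-04]), 'wrist_force': array([ 0.06089422, -0.48191425, -0.30551351]), 'torque': array([ 0.01333597, -0.00246321,  0.02586251]), 'grip_force': 0.0, 'opening': 1.0017205760361987} 0.0187
top [[561.7515308079526, 0.0, 329.01516595750104], [0.0, 561.7515308079526, 237.83559698657874], [0.0, 0.0, 1.0]] [[0.024549520703646435, -0.9994739130599256, -0.02119476694615394], [-0.9950580161274071, -0.022389636011632207, -0.09673804184422846], [0.09621260610653007, 0.023464895310807782, -0.9950841839333207]] [-0.0509603303848289, 0.5767723330945531, 1.3748435106142447]
scene [[592.1467015702153, 0.0, 321.2032250400217], [0.0, 592.1467015702153, 235.74038450752366], [0.0, 0.0, 1.0]] [[-0.8996920552331799, -0.4365022317170461, -0.004472969520881624], [-0.18230117657096154, 0.3850191668507961, -0.904724555971795], [0.39663646676918096, -0.8131580675757679, -0.4259735559460274]] [0.5166300640084227, 0.19439544701386502, 1.1957453436894905]
```

View pics/top1.png

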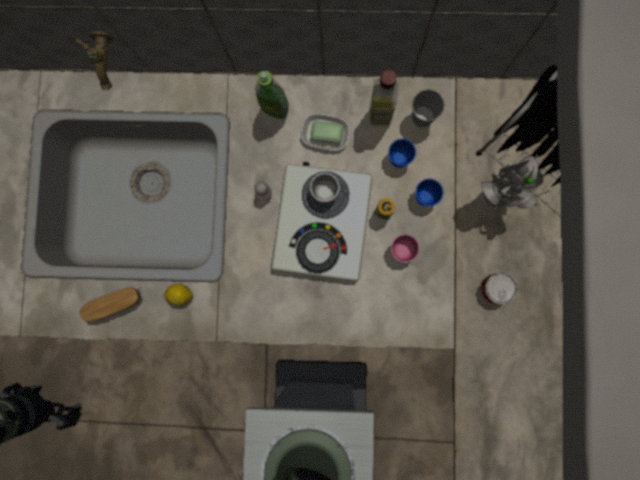

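View pics/scene1.png

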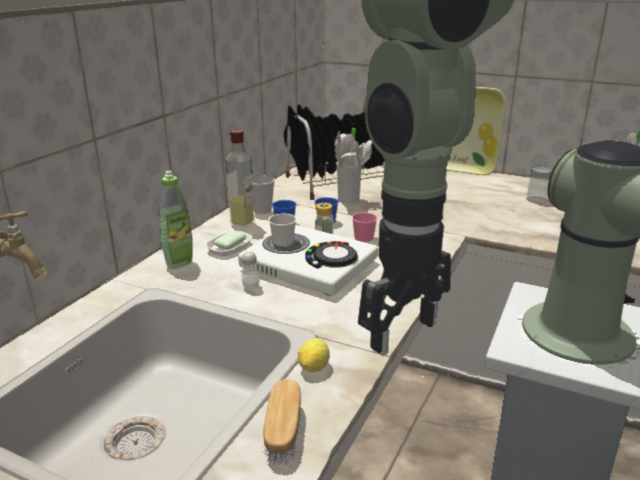

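The top view shows the warmer around (322,222), its dial at about (318,249), and the steel cup on the hotplate at (323,188). The blue cups at (402,152) and (429,193) and the pink cup at (404,249) are look-alikes. The grey cup on the hotplate is the one meant. I'll check this and the pointer in an enlarged crop.

```bash
cat > h.py <<'E'
import numpy as np
def back(f,uv,z):
    K,R,t=map(np.array,(f["camera_matrix"],f["R"],f["t"]))
    d=R.T@np.linalg.inv(K)@[*uv,1]; c=-R.T@t
    return c+d*(z-c[2])/d[2]
E
python3 - <<'E'
from station import grab_frame
import cv2, numpy as np
from h import back
f=grab_frame("top"); c=f["color"][210:285,265:365]
cv2.imwrite("pics/crop.png",cv2.resize(c,None,fx=8,fy=8,interpolation=cv2.INTER_CUBIC))
for uv,z in [((318,249.5),.057),((323,190),.047+.03)]: print(back(f,uv,z))
E
```

```text
[ 0.5457675  -0.01190563  0.057     ]
[ 0.68935715 -0.02107392  0.077     ]
```

View pics/crop.png

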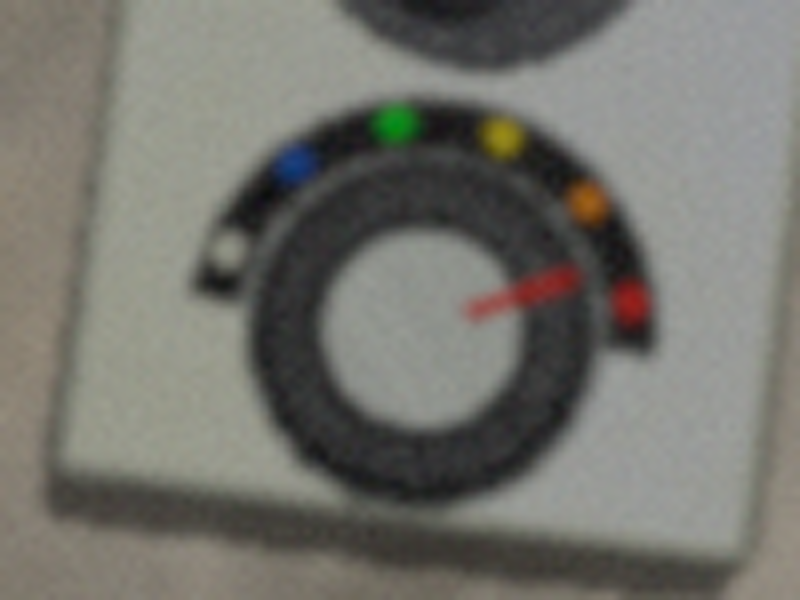

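The pointer sits near red, clearly at least 2 clicks above green. The dial centre is about (0.545, -0.012). The grey cup is confirmed on the hotplate. I'll move above the dial with the fingers shut.

Request:
{"method": "apply_moves", "body": {
  "moves": [
    {"delta_pos": [-3.9, -2.7, 0], "delta_rot": [0, 0, 0], "grip": 0},
    {"delta_pos": [-3.9, -2.7, 0], "delta_rot": [0, 0, 0], "grip": 0},
    {"delta_pos": [-3.9, -2.7, 0], "delta_rot": [0, 0, 0], "grip": 0},
    {"delta_pos": [-3.9, -2.7, 0], "delta_rot": [0, 0, 0], "grip": 0},
    {"delta_pos": [-3.9, -2.7, 0], "delta_rot": [0, 0, 0], "grip": 0}
  ],
  "newtons": 30
}}

```text
clock: 0.65
eef_pos: [0.3382, 0.3085, 0.2312]
tool_rot: [-0.0, 0.193, 0.981, -0.0]
wrist_force: [1.3, 0.8, -0.6]
opening: 0.144
grip_force: 0.0
```

Request:
{"method": "apply_moves", "body": {
  "moves": [
    {"delta_pos": [-3.9, -2.7, 0], "delta_rot": [0, 0, 0], "grip": 0},
    {"delta_pos": [-3.9, -2.7, 0], "delta_rot": [0, 0, 0], "grip": 0},
    {"delta_pos": [-3.9, -2.7, 0], "delta_rot": [0, 0, 0], "grip": 0},
    {"delta_pos": [-3.9, -2.7, 0], "delta_rot": [0, 0, 0], "grip": 0},
    {"delta_pos": [0, 0, 0], "delta_rot": [0, 0, 0], "grip": 0}
  ]
}}

```text
clock: 1.15
eef_pos: [0.4441, 0.1468, 0.2312]
tool_rot: [0.001, 0.197, 0.98, -0.001]
wrist_force: [-0.8, 1.2, -0.6]
opening: 0.003
grip_force: 0.0
```

Run:
```python
from station import r, grab_frame
import cv2, numpy as np
np.set_printoptions(precision=4,suppress=True)
s=r.observe(); print(s); f=grab_frame("wrist"); print(f["camera_matrix"],f["T_tool_cam"])
cv2.imwrite("pics/w1.png",f["color"])
```

```text
{'clock': 1.15, 'joint_pos': array([ 0.1623,  0.1733, -0.3972,  0.9989, -0.0017,  0.5591]), 'joint_velocities': array([ 0.0861, -0.0168, -0.0304,  0.0229,  0.0538,  0.057 ]), 'joint_efforts': array([ -1.9489, -34.9263,  25.99  ,  -0.1214,  -0.3362,  -0.3483]), 'eef_pos': array([0.4441, 0.1468, 0.2312]), 'tool_rot': array([ 0.0009,  0.1971,  0.9804, -0.0006]), 'wrist_force': array([-0.8427,  1.2016, -0.5594]), 'torque': array([ 0.0786,  0.0348, -0.0146]), 'grip_force': 0.0, 'opening': 0.00293905025340628}
[[400.6457   0.     317.1889]
 [  0.     400.6457 246.2354]
 [  0.       0.       1.    ]] [[-0.0002 -0.9642 -0.2652  0.0673]
 [ 1.     -0.0001 -0.0003  0.0001]
 [ 0.0003 -0.2652  0.9642 -0.1427]
 [ 0.      0.      0.      1.    ]]
```

View pics/w1.png

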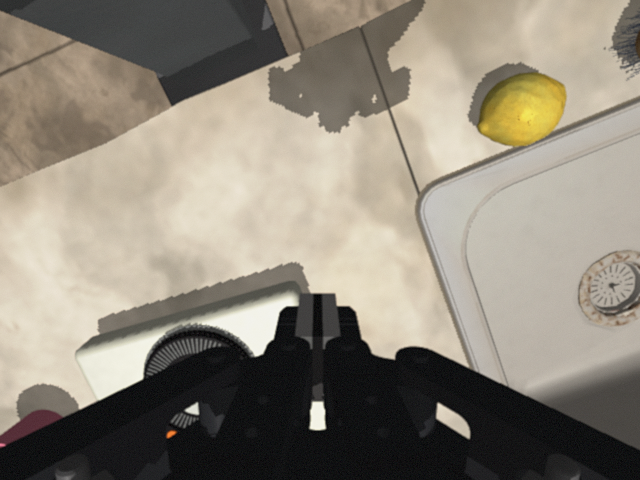

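The wrist view shows the dial at the lower left, around (200,365), partly hidden by the fingers. The lemon is at (525,110). I'll move so the dial lies in front of the wrist camera.

Request:
{"method": "apply_moves", "body": {
  "moves": [
    {"delta_pos": [-4.1, -2.1, 0.5], "delta_rot": [0, 0, 0], "grip": 0},
    {"delta_pos": [-4.1, -2.1, 0.5], "delta_rot": [0, 0, 0], "grip": 0},
    {"delta_pos": [-4.1, -2.1, 0.5], "delta_rot": [0, 0, 0], "grip": 0},
    {"delta_pos": [-4.1, -2.1, 0.5], "delta_rot": [0, 0, 0], "grip": 0},
    {"delta_pos": [-4.1, -2.1, 0.5], "delta_rot": [0, 0, 0], "grip": 0}
  ]
}}

```text
clock: 1.7
eef_pos: [0.5916, -0.0234, 0.2059]
tool_rot: [-0.0, 0.192, 0.981, 0.0]
wrist_force: [0.1, 0.5, 0.3]
opening: 0.001
grip_force: 0.0
```

Request:
{"method": "apply_moves", "body": {
  "moves": [
    {"delta_pos": [0, 0, 0], "delta_rot": [0, 0, 0], "grip": 0},
    {"delta_pos": [0, 0, 0], "delta_rot": [0, 0, 0], "grip": 0}
  ]
}}

```text
clock: 1.9
eef_pos: [0.5906, -0.023, 0.2053]
tool_rot: [-0.001, 0.193, 0.981, 0.0]
wrist_force: [-0.0, -0.0, 0.4]
opening: -0.001
grip_force: 0.0
```

```bash
cat >> h.py <<'E'
import cv2
from scipy.spatial.transform import Rotation as Ro
def wrist():
    from station import r, grab_frame
    s=r.observe(); f=grab_frame("wrist")
    q=s["tool_rot"]; W=np.eye(4); W[:3,:3]=Ro.from_quat([q[1],q[2],q[3],q[0]]).as_matrix(); W[:3,3]=s["eef_pos"]
    Tc=W@f["T_tool_cam"]; f["R"]=Tc[:3,:3].T; f["t"]=-f["R"]@Tc[:3,3]
    return s,f
def blobs(f,zdot=.053):
    "green/blue/orange/yellow/red blobs -> world xy"
    h=cv2.cvtColor(f["color"],cv2.COLOR_BGR2HSV); out=[]
    for n,lo,hi in (("red",-8,5),("orange",8,18),("yellow",20,32),("green",45,75),("blue",100,125)):
        m=(((h[...,0].astype(int)+90)%180-90 if n=="red" else h[...,0].astype(int)))
        m=((m>=lo)&(m<=hi)&(h[...,1]>130)&(h[...,2]>60)).astype(np.uint8)
        k,_,st,ce=cv2.connectedComponentsWithStats(m)
        for i in range(1,k):
            if 25<st[i,4]<1500:
                p=back(f,ce[i],zdot); out.append((n,st[i,4],ce[i].round(1),p[:2].round(4)))
    return out
E
python3 - <<'E'
from h import *
s,f=wrist(); print(s["eef_pos"],s["tool_rot"],s["clock"])
cv2.imwrite("pics/w2.png",f["color"])
for b in blobs(f): print(*b)
E
```

```text
[ 0.59057631 -0.02298463  0.20528442] [-1.17617073e-03  1.93118466e-01  9.81174699e-01  2.90829265e-04] 1.9
red 321 [273.6 194.8] [ 0.5544 -0.0429]
red 209 [233.3 208.6] [ 0.5524 -0.0748]
orange 194 [266.9 238.6] [ 0.5829 -0.0611]
yellow 180 [309.7 248.9] [ 0.6028 -0.0341]
yellow 619 [153.4 366.7] [ 0.6475 -0.1935]
green 188 [352.  236.8] [ 0.6061 -0.0008]
blue 200 [383.7 205.2] [0.5925 0.0296]
blue 267 [104.4 392. ] [ 0.6531 -0.2434]
```

View pics/w2.png

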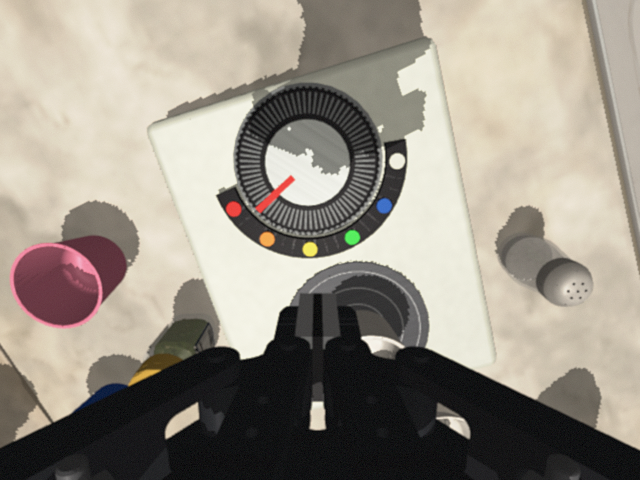

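The wrist view shows the dial around (308,160), the dots from red (233,209) through green (352,237) to white (397,160), and the pointer tip at about (258,211).

```bash
cat >> h.py <<'E'
def fitc(bl,Rd=.0645):
    "known-radius circle through the dots at known spacing: returns C, world angle of green"
    from scipy.optimize import least_squares
    off={"red":-90,"orange":-60,"yellow":-30,"green":0,"blue":30}
    P=[(off[n],p) for n,p in bl]
    g=lambda x:np.concatenate([x[:2]+Rd*np.array([np.cos(x[2]+np.radians(o)),np.sin(x[2]+np.radians(o))])-p for o,p in P])
    s=least_squares(g,[.545,-.012,.1]); return s.x, np.abs(s.fun).max()
def pointer(f,C,th):
    "dial joint angle from red pixels within 52 mm of C at z .057"
    h=cv2.cvtColor(f["color"],cv2.COLOR_BGR2HSV)
    m=((h[...,0]<=6)|(h[...,0]>=172))&(h[...,1]>130)&(h[...,2]>60)
    v,u=np.nonzero(m)
    if len(u)==0: return None
    p=np.array([back(f,x,.057)[:2] for x in zip(u,v)])-C[:2]
    k=np.hypot(*p.T); k=(k>.015)&(k<.052); q=p[k].mean(0)
    return 1.0472-(np.arctan2(q[1],q[0])-th), k.sum(), np.hypot(*q)
E
python3 - <<'E'
from h import *
s,f=wrist()
sel=[(b[0],b[3]) for b in blobs(f) if np.hypot(b[3][0]-.545,b[3][1]+.012)<.085 and b[1]<300]
x,e=fitc(sel); print(x,e); print(pointer(f,x[:2],x[2]))
E
```

```text
[ 0.54237602 -0.01102222  0.15697495] 0.00011046390132629647
(np.float64(2.416396866104769), np.int64(318), np.float64(0.033533293860082636))
```

Request:
{"method": "apply_moves", "body": {
  "moves": [
    {"delta_pos": [0.4, -0.8, 4.4], "delta_rot": [0, 0, 0], "grip": 0},
    {"delta_pos": [0.4, -0.8, 4.4], "delta_rot": [0, 0, 0], "grip": 0},
    {"delta_pos": [0.3, -0.7, 3.8], "delta_rot": [0, 0, 0], "grip": 0},
    {"delta_pos": [0, 0, 1.0], "delta_rot": [0, 0, 0], "grip": 0},
    {"delta_pos": [0, 0, 0], "delta_rot": [0, 0, 0], "grip": 0}
  ]
}}

```text
clock: 2.5
eef_pos: [0.5708, -0.0394, 0.0697]
tool_rot: [-0.001, 0.192, 0.981, 0.0]
wrist_force: [-0.7, 0.3, 0.3]
opening: -0.001
grip_force: 0.0
```

Request:
{"method": "apply_moves", "body": {
  "moves": [
    {"delta_pos": [0, 0, 0.3], "delta_rot": [0, 0, 0], "grip": 0},
    {"delta_pos": [0, 0, 0.3], "delta_rot": [0, 0, 0], "grip": 0},
    {"delta_pos": [0, 0, 0], "delta_rot": [0, 0, 0], "grip": 0}
  ]
}}

```text
clock: 2.8
eef_pos: [0.5734, -0.0408, 0.0655]
tool_rot: [0.001, 0.193, 0.981, 0.0]
wrist_force: [0.3, -0.8, -0.2]
opening: -0.001
grip_force: 0.0
```

Request:
{"method": "apply_moves", "body": {
  "moves": [
    {"delta_pos": [0, 0, 0.3], "delta_rot": [0, 0, 0], "grip": 0},
    {"delta_pos": [0, 0, 0.3], "delta_rot": [0, 0, 0], "grip": 0},
    {"delta_pos": [0, 0, 0], "delta_rot": [0, 0, 0], "grip": 0}
  ]
}}

```text
clock: 3.1
eef_pos: [0.5719, -0.0409, 0.0579]
tool_rot: [-0.0, 0.193, 0.981, -0.0]
wrist_force: [-0.8, -0.4, 0.6]
opening: 0.0
grip_force: 0.0
```

Request:
{"method": "apply_moves", "body": {
  "moves": [
    {"delta_pos": [0, 0, 0.1], "delta_rot": [0, 0, 0], "grip": 0},
    {"delta_pos": [0, 0, 0], "delta_rot": [0, 0, 0], "grip": 0}
  ]
}}

```text
clock: 3.3
eef_pos: [0.5721, -0.041, 0.0571]
tool_rot: [-0.0, 0.193, 0.981, -0.0]
wrist_force: [0.7, 0.1, 0.6]
opening: -0.001
grip_force: 0.0
```

Request:
{"method": "apply_moves", "body": {
  "moves": [
    {"delta_pos": [0, 0, 0.1], "delta_rot": [0, 0, 0], "grip": 0},
    {"delta_pos": [0, 0, 0], "delta_rot": [0, 0, 0], "grip": 0}
  ]
}}

```text
clock: 3.5
eef_pos: [0.5723, -0.041, 0.057]
tool_rot: [0.0, 0.193, 0.981, -0.0]
wrist_force: [-1.8, 0.6, 5.9]
opening: -0.001
grip_force: 2.8
```

Request:
{"method": "apply_moves", "body": {
  "moves": [
    {"delta_pos": [0, 0, 0.1], "delta_rot": [0, 0, 0], "grip": 0},
    {"delta_pos": [0, 0, 0], "delta_rot": [0, 0, 0], "grip": 0}
  ]
}}

```text
clock: 3.7
eef_pos: [0.5725, -0.0408, 0.0569]
tool_rot: [0.001, 0.193, 0.981, 0.0]
wrist_force: [-3.9, 1.3, 12.3]
opening: 0.001
grip_force: 6.0
```

Run:
```python
from h import *
s,f=wrist(); print(s["wrist_force"],s["eef_pos"])
cv2.imwrite("pics/w3.png",f["color"])
print(pointer(f,[.5424,-.011],.157))
```

```text
[-3.91337294  1.28537404 12.28694424] [ 0.57254328 -0.0407971   0.05690378]
(np.float64(2.4075201910984205), np.int64(1204), np.float64(0.03286436285505925))
```

View pics/w3.png

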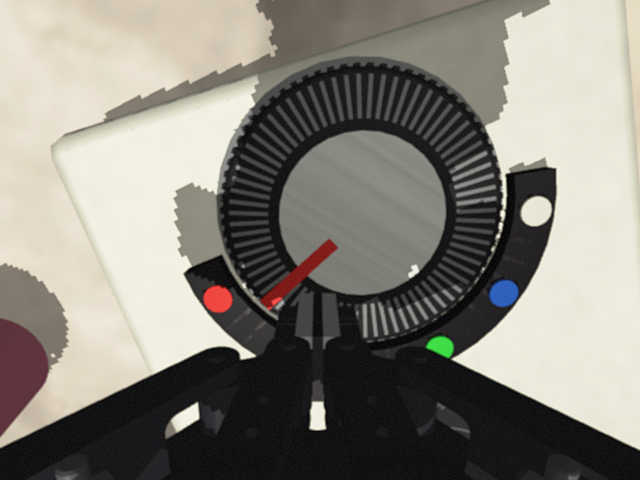

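The fingertip rests on the ribs with about 12 N, with the pointer visible left of it at about (300,275). I'll start dragging anticlockwise.

Request:
{"method": "apply_moves", "body": {
  "moves": [
    {"delta_pos": [-0.15, 0.42, 0], "delta_rot": [0, 0, 0], "grip": 0},
    {"delta_pos": [-0.1, 0.43, 0], "delta_rot": [0, 0, 0], "grip": 0},
    {"delta_pos": [0, 0, 0], "delta_rot": [0, 0, 0], "grip": 0}
  ]
}}

```text
clock: 4.05
eef_pos: [0.5793, -0.0336, 0.0569]
tool_rot: [0.002, 0.193, 0.981, 0.001]
wrist_force: [-0.5, 2.1, 8.5]
opening: -0.002
grip_force: 4.5
```

```bash
cat > look.py <<'E'
from h import *
s,f=wrist(); print(s["wrist_force"].round(1),s["eef_pos"].round(4))
sel=[(b[0],b[3]) for b in blobs(f) if np.hypot(b[3][0]-.5424,b[3][1]+.011)<.075 and .055<np.hypot(b[3][0]-.5424,b[3][1]+.011) and b[0] in("green","blue")]
print(sel)
print(pointer(f,[.5424,-.011],.157)); cv2.imwrite("pics/last.png",f["color"])
E
python3 look.py
```

```text
[-0.5  2.1  8.5] [ 0.5793 -0.0336  0.0569]
[('green', array([ 6.055e-01, -5.000e-04])), ('blue', array([0.5927, 0.0298]))]
(np.float64(2.196314523048028), np.int64(1194), np.float64(0.03284826862062431))
```

Request:
{"method": "apply_moves", "body": {
  "moves": [
    {"delta_pos": [-0.06, 0.44, 0], "delta_rot": [0, 0, 0], "grip": 0},
    {"delta_pos": [-0.01, 0.44, 0], "delta_rot": [0, 0, 0], "grip": 0},
    {"delta_pos": [0.03, 0.44, 0], "delta_rot": [0, 0, 0], "grip": 0},
    {"delta_pos": [0, 0, 0], "delta_rot": [0, 0, 0], "grip": 0}
  ]
}}

```text
clock: 4.5
eef_pos: [0.5847, -0.0222, 0.0569]
tool_rot: [0.002, 0.193, 0.981, -0.0]
wrist_force: [-1.0, -0.6, 8.2]
opening: -0.002
grip_force: 4.3
```

```bash
python3 look.py
```

```text
[-1.  -0.6  8.2] [ 0.5847 -0.0222  0.0569]
[('green', array([ 0.6062, -0.0009])), ('blue', array([0.5927, 0.0298]))]
(np.float64(1.9408621431983923), np.int64(1185), np.float64(0.03300014439088104))
```

View pics/last.png

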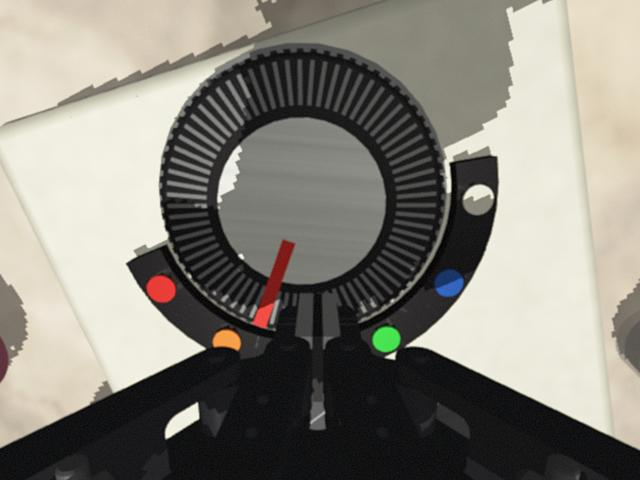

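The pointer is now just past orange and follows the finger. Green is at (386,340). I'll carry on.

Request:
{"method": "apply_moves", "body": {
  "moves": [
    {"delta_pos": [0.08, 0.44, 0], "delta_rot": [0, 0, 0], "grip": 0},
    {"delta_pos": [0.12, 0.43, 0], "delta_rot": [0, 0, 0], "grip": 0},
    {"delta_pos": [0.17, 0.42, 0], "delta_rot": [0, 0, 0], "grip": 0},
    {"delta_pos": [0, 0, 0], "delta_rot": [0, 0, 0], "grip": 0}
  ]
}}

```text
clock: 4.95
eef_pos: [0.5862, -0.0082, 0.0569]
tool_rot: [0.002, 0.193, 0.981, 0.001]
wrist_force: [-0.3, 1.4, 8.8]
opening: 0.003
grip_force: 4.2
```

```bash
python3 look.py
```

```text
[-0.3  1.4  8.8] [ 0.5862 -0.0082  0.0569]
[('blue', array([0.5927, 0.0297]))]
(np.float64(1.6415589698885997), np.int64(1174), np.float64(0.03289014343559722))
```

Request:
{"method": "apply_moves", "body": {
  "moves": [
    {"delta_pos": [0.24, 0.39, 0], "delta_rot": [0, 0, 0], "grip": 0},
    {"delta_pos": [0.28, 0.37, 0], "delta_rot": [0, 0, 0], "grip": 0},
    {"delta_pos": [0.32, 0.34, 0], "delta_rot": [0, 0, 0], "grip": 0},
    {"delta_pos": [0, 0, 0], "delta_rot": [0, 0, 0], "grip": 0}
  ]
}}

```text
clock: 5.4
eef_pos: [0.5828, 0.0047, 0.057]
tool_rot: [0.002, 0.193, 0.981, 0.0]
wrist_force: [0.7, -0.5, 7.4]
opening: 0.001
grip_force: 3.8
```

```bash
python3 look.py
```

```text
[ 0.7 -0.5  7.4] [0.5828 0.0047 0.057 ]
[('blue', array([0.5926, 0.0297]))]
(np.float64(1.3766403776527352), np.int64(959), np.float64(0.030440391147792605))
```

Request:
{"method": "apply_moves", "body": {
  "moves": [
    {"delta_pos": [0.33, 0.31, 0], "delta_rot": [0, 0, 0], "grip": 0},
    {"delta_pos": [0.34, 0.27, 0], "delta_rot": [0, 0, 0], "grip": 0},
    {"delta_pos": [0, 0, 0], "delta_rot": [0, 0, 0], "grip": 0}
  ]
}}

```text
clock: 5.75
eef_pos: [0.5784, 0.0129, 0.0569]
tool_rot: [0.002, 0.193, 0.981, 0.0]
wrist_force: [-0.8, 1.0, 8.5]
opening: 0.001
grip_force: 4.4
```

```bash
python3 look.py
```

```text
[-0.8  1.   8.5] [0.5784 0.0129 0.0569]
[('blue', array([0.5927, 0.03  ]))]
(np.float64(1.1761243801133832), np.int64(755), np.float64(0.02761213470331724))
```

View pics/last.png

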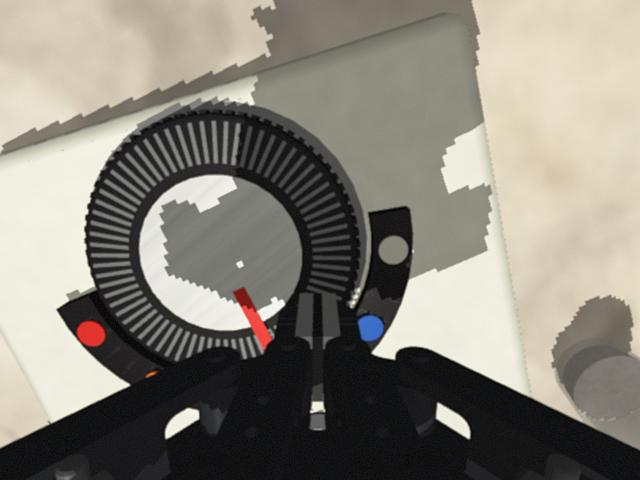

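The pointer is at about 1.18, so the dial is within the green detent's pull. I'll nudge it 2 to 3 mm further and lift straight off.

Request:
{"method": "apply_moves", "body": {
  "moves": [
    {"delta_pos": [0.2, 0.14, 0], "delta_rot": [0, 0, 0], "grip": 0},
    {"delta_pos": [0, 0, 0], "delta_rot": [0, 0, 0], "grip": 0},
    {"delta_pos": [0, 0, -0.2], "delta_rot": [0, 0, 0], "grip": 0},
    {"delta_pos": [0, 0, -1.0], "delta_rot": [0, 0, 0], "grip": 0},
    {"delta_pos": [0, 0, -3.0], "delta_rot": [0, 0, 0], "grip": 0}
  ]
}}

```text
clock: 6.3
eef_pos: [0.573, 0.0149, 0.0954]
tool_rot: [-0.003, 0.193, 0.981, -0.0]
wrist_force: [-0.2, 1.2, -0.1]
opening: -0.003
grip_force: 0.0
```

Request:
{"method": "apply_moves", "body": {
  "moves": [
    {"delta_pos": [-2, -2, -4], "delta_rot": [0, 0, 0], "grip": 0},
    {"delta_pos": [-2, -2, -4], "delta_rot": [0, 0, 0], "grip": 0},
    {"delta_pos": [0, 0, -3], "delta_rot": [0, 0, 0], "grip": 0},
    {"delta_pos": [0, 0, 0], "delta_rot": [0, 0, 0], "grip": 0},
    {"delta_pos": [0, 0, 0], "delta_rot": [0, 0, 0], "grip": 0}
  ]
}}

```text
clock: 6.8
eef_pos: [0.5976, -0.0376, 0.208]
tool_rot: [0.001, 0.193, 0.981, 0.0]
wrist_force: [-0.7, 0.1, -1.1]
opening: 0.001
grip_force: 0.0
```

Run:
```python
from h import *
s,f=wrist()
sel=[(b[0],b[3]) for b in blobs(f) if .055<np.hypot(b[3][0]-.5424,b[3][1]+.011)<.075]
x,e=fitc(sel); print(s["eef_pos"],[n for n,_ in sel],x,e); print(pointer(f,x[:2],x[2])); cv2.imwrite("pics/last.png",f["color"])
```

```text
[ 0.5976427  -0.0375921   0.20801504] ['red', 'orange', 'yellow', 'green', 'blue'] [ 0.54234359 -0.01099463  0.15769593] 0.0001262406329634036
(np.float64(1.117018772413894), np.int64(317), np.float64(0.03333117491768761))
```

View pics/last.png

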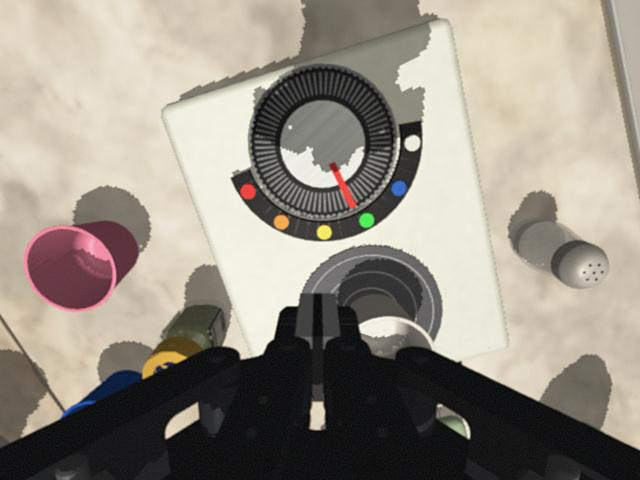

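The wrist view shows the pointer tip at (352,207), just short of green at (367,221). The dial reads about 1.12, which leaves a thin margin. I'll wait briefly and measure again.

Request:
{"method": "apply_moves", "body": {
  "moves": [
    {"delta_pos": [0, 0, 0], "delta_rot": [0, 0, 0], "grip": 0},
    {"delta_pos": [0, 0, 0], "delta_rot": [0, 0, 0], "grip": 0},
    {"delta_pos": [0, 0, 0], "delta_rot": [0, 0, 0], "grip": 0},
    {"delta_pos": [0, 0, 0], "delta_rot": [0, 0, 0], "grip": 0},
    {"delta_pos": [0, 0, 0], "delta_rot": [0, 0, 0], "grip": 0}
  ]
}}

```text
clock: 7.35
eef_pos: [0.5973, -0.0373, 0.207]
tool_rot: [-0.0, 0.193, 0.981, -0.0]
wrist_force: [-0.7, 0.1, -0.5]
opening: 0.001
grip_force: 0.0
```

```bash
python3 look.py
python3 - <<'E'
from h import *
from station import grab_frame
f=grab_frame("top"); cv2.imwrite("pics/top9.png",f["color"])
sel=[(b[0],b[3]) for b in blobs(f) if .055<np.hypot(b[3][0]-.5424,b[3][1]+.011)<.075]
print(sel,pointer(f,[.5424,-.011],.157))
E
```

```text
[-0.7  0.1 -0.5] [ 0.5973 -0.0373  0.207 ]
[('green', array([ 0.6061, -0.0008])), ('blue', array([0.5924, 0.0297]))]
(np.float64(1.1164340684181926), np.int64(317), np.float64(0.033359905556586314))
[] (np.float64(nan), np.int64(0), np.float64(nan))h.py:39: RuntimeWarning: Mean of empty slice.
  k=np.hypot(*p.T); k=(k>.015)&(k<.052); q=p[k].mean(0)
  ret = um.true_divide(
```

Friction holds the dial at 1.116, so I'll make one small corrective nudge of about 3 mm along the arc.

Request:
{"method": "apply_moves", "body": {
  "moves": [
    {"delta_pos": [0.7, -0.2, 4.6], "delta_rot": [0, 0, 0], "grip": 0},
    {"delta_pos": [0.6, -0.2, 4.6], "delta_rot": [0, 0, 0], "grip": 0},
    {"delta_pos": [0.6, -0.2, 4.0], "delta_rot": [0, 0, 0], "grip": 0},
    {"delta_pos": [0, 0, 0.7], "delta_rot": [0, 0, 0], "grip": 0},
    {"delta_pos": [0, 0, 0], "delta_rot": [0, 0, 0], "grip": 0}
  ]
}}

```text
clock: 7.95
eef_pos: [0.577, -0.0357, 0.0677]
tool_rot: [-0.001, 0.193, 0.981, 0.0]
wrist_force: [-0.6, 0.5, 0.7]
opening: -0.003
grip_force: 0.0
```

Request:
{"method": "apply_moves", "body": {
  "moves": [
    {"delta_pos": [0, 0, 0.3], "delta_rot": [0, 0, 0], "grip": 0},
    {"delta_pos": [0, 0, 0.2], "delta_rot": [0, 0, 0], "grip": 0},
    {"delta_pos": [0, 0, 0], "delta_rot": [0, 0, 0], "grip": 0}
  ]
}}

```text
clock: 8.25
eef_pos: [0.579, -0.0361, 0.0647]
tool_rot: [0.001, 0.193, 0.981, -0.0]
wrist_force: [-0.5, -0.2, -0.1]
opening: 0.002
grip_force: 0.0
```

Request:
{"method": "apply_moves", "body": {
  "moves": [
    {"delta_pos": [0, 0, 0.3], "delta_rot": [0, 0, 0], "grip": 0},
    {"delta_pos": [0, 0, 0.2], "delta_rot": [0, 0, 0], "grip": 0},
    {"delta_pos": [0, 0, 0], "delta_rot": [0, 0, 0], "grip": 0}
  ]
}}

```text
clock: 8.55
eef_pos: [0.5774, -0.0358, 0.0581]
tool_rot: [-0.0, 0.193, 0.981, -0.0]
wrist_force: [-0.3, -0.1, -0.4]
opening: -0.002
grip_force: 0.0
```

Request:
{"method": "apply_moves", "body": {
  "moves": [
    {"delta_pos": [0, 0, 0.1], "delta_rot": [0, 0, 0], "grip": 0},
    {"delta_pos": [0, 0, 0], "delta_rot": [0, 0, 0], "grip": 0}
  ]
}}

```text
clock: 8.75
eef_pos: [0.5775, -0.0358, 0.0572]
tool_rot: [-0.0, 0.193, 0.981, -0.0]
wrist_force: [0.1, -1.0, -0.6]
opening: 0.003
grip_force: 0.0
```

Request:
{"method": "apply_moves", "body": {
  "moves": [
    {"delta_pos": [0, 0, 0.1], "delta_rot": [0, 0, 0], "grip": 0},
    {"delta_pos": [0, 0, 0], "delta_rot": [0, 0, 0], "grip": 0}
  ]
}}

```text
clock: 8.95
eef_pos: [0.5778, -0.0356, 0.057]
tool_rot: [0.0, 0.193, 0.981, 0.0]
wrist_force: [-1.7, 0.7, 5.3]
opening: 0.003
grip_force: 2.8
```

Request:
{"method": "apply_moves", "body": {
  "moves": [
    {"delta_pos": [0, 0, 0.06], "delta_rot": [0, 0, 0], "grip": 0},
    {"delta_pos": [-0.03, 0.15, 0], "delta_rot": [0, 0, 0], "grip": 0},
    {"delta_pos": [-0.03, 0.15, 0], "delta_rot": [0, 0, 0], "grip": 0},
    {"delta_pos": [0, 0, 0], "delta_rot": [0, 0, 0], "grip": 0}
  ]
}}

```text
clock: 9.35
eef_pos: [0.5798, -0.0333, 0.0569]
tool_rot: [0.001, 0.193, 0.981, -0.0]
wrist_force: [-2.1, 0.7, 8.6]
opening: 0.001
grip_force: 4.4
```

```bash
python3 look.py
```

```text
[-2.1  0.7  8.6] [ 0.5798 -0.0333  0.0569]
[('green', array([ 6.055e-01, -5.000e-04])), ('blue', array([0.5927, 0.0298]))]
(np.float64(1.0434445346989836), np.int64(1198), np.float64(0.03302073413325983))
```

The dial is at 1.043, centred on green. I'll lift straight off.

Request:
{"method": "apply_moves", "body": {
  "moves": [
    {"delta_pos": [0, 0, -0.2], "delta_rot": [0, 0, 0], "grip": 0},
    {"delta_pos": [0, 0, -1], "delta_rot": [0, 0, 0], "grip": 0},
    {"delta_pos": [0, 0, -4], "delta_rot": [0, 0, 0], "grip": 0},
    {"delta_pos": [-1, 0, -5], "delta_rot": [0, 0, 0], "grip": 0},
    {"delta_pos": [-1, 0, -4.5], "delta_rot": [0, 0, 0], "grip": 0}
  ]
}}

```text
clock: 9.9
eef_pos: [0.5974, -0.0407, 0.204]
tool_rot: [-0.0, 0.193, 0.981, -0.0]
wrist_force: [1.4, 0.6, -0.5]
opening: -0.0
grip_force: 0.0
```

Request:
{"method": "apply_moves", "body": {
  "moves": [
    {"delta_pos": [0, 0, 0], "delta_rot": [0, 0, 0], "grip": 0},
    {"delta_pos": [0, 0, 0], "delta_rot": [0, 0, 0], "grip": 0},
    {"delta_pos": [0, 0, 0], "delta_rot": [0, 0, 0], "grip": 0}
  ]
}}

```text
clock: 10.2
eef_pos: [0.5966, -0.0406, 0.2007]
tool_rot: [-0.001, 0.193, 0.981, -0.0]
wrist_force: [-0.1, 0.0, -0.1]
opening: 0.002
grip_force: 0.0
```

```bash
python3 look.py
```

```text
[-0.1  0.  -0.1] [ 0.5966 -0.0406  0.2007]
[('green', array([ 0.6061, -0.0009])), ('blue', array([0.5925, 0.0296]))]
(np.float64(1.0463666206973576), np.int64(337), np.float64(0.033401486190691256))
```

```bash
python3 -c "
from station import job_done
print(job_done())"
```

```text
the job is handed in; nothing more can be done
None
```

The dial is at the green dot (measured 1.046 rad, target 1.047), the finger is clear of it, and the job is handed in at about 10 s; the verdict was not shown. It first rested at 1.12 rad, so I nudged it about 3 mm further. The plate measured unmoved; I didn't re-measure the cup, shaker, jar, lemon and tin.

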